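# Level the welding positioner and load the tool tote

### The arm

A 6-joint arm with a two-finger parallel gripper is mounted at the origin on the work surface. World frame = base frame: x ahead of the robot, y to its left, z up, the work surface at z = 0. Lengths are in m, angles in rad, forces in N, time in s.
With the tool pointing down it reaches from about 0.275 to 0.75 m from the base axis. Payload 10.2 kg.
Tool frame: the origin (TCP) lies midway between the tips of the shut fingers; the grasp point (between the pads) lies 19 mm behind it; z points along the fingers, x is the direction in which the jaws open and shut, and the axes are right-handed (so a half turn about z gives the same grasp; the last joint's range is limited). The gripper opens to 88 mm and grips with 3 to 60 N. Pads are 18 mm wide; open, the fingers measure 123 mm over their backs; the gripper's body (75 mm by 187 mm) begins 45 mm behind the grasp point.
Start: joints at [-1.356, 0.313, 1.498, -0, 1.331, -0.223], TCP at [0.223, -0.475, 0.239] pointing down, gripper open.
Joint ranges: [-2.94, 2.94], [-0.97, 2.17], [0.19, 2.56], [-1.23, 4.37], [0.02, 3.11], [-2.88, 2.88]. Speed limits (rad/s): [2.39, 2.39, 3.01, 3.14, 3.14, 3.14].

### API

Orientations are given as [roll, pitch, yaw] about the fixed x, y, z axes, in that order (R = Rz(yaw) Ry(pitch) Rx(roll)).
In Python, from station import robot, snapshot gives the robot as it stands. The module is installed in compiled form; this text tells all that it offers.
- The arm moves only by the shell command python3 -m handwheel 'ROWS'. ROWS is JSON, a list of rows, each a list of 7 numbers: the turn, a rotation vector about the tool's x, y, z in rad, then the shift along the tool's x, y, z in mm, then the gripper's target within -1 to 1 (shut at 1, half-way at 0, fully open at -1). A call has 1 to 20 rows; each row shifts and turns the commanded pose from where the row before left it, along the tool's axes as they then stand; what a row does not reach is not made up. A row lasts 1/8 s, in which the tool goes at most 62.5 mm and 10.7 degrees, less where a joint would pass 70% of its speed; a pose out of reach is approached as far as the arm can. A call with a gripper value outside its range is refused whole. The fingers move at their own pace and stop on an object; the grip force is fixed at half the most. Time passes only in rows, so rows that do not move let the fingers close. It gives the time, the measured TCP pose, the force and the opening at its end, in the units of the state.
- robot.sense(): the state, without advancing time (a new reading comes with each control period).
- snapshot(name): name is "scene" or "top" or "wrist"; returns a dict with "pixels" (420x560x3 uint8, red, green, blue), "camera_matrix" (3x3 intrinsics, pixels), "D" ([k1, k2, p1, p2, k3] as OpenCV has them; the pictures are not rectified), "R" (3x3) and "t" (3): a world point X has camera coordinates R X + t. Camera axes: x right, y down, z forward; pixel columns grow to the right and rows downward; lengths in m; the calibration is good to about 2 mm. A picture is of the moment at which its call begins. There is no depth.
- robot.hand_in(): hands the job in, once; it reports no verdict.
The state is a dict: "time_s": time; "q": joint angles; "dq": joint speeds; "effort": joint torques, N m; "tcp_pos": TCP position; "eef_rot": TCP orientation; "force": force on the tool from outside, world axes, zero at the start; "torque": the same for the moment, N m; "opening": finger opening in m.
Only numpy, scipy, OpenCV 4.12 (cv2) and the standard library are available. Lean on these libraries where they do the work, as an engineer would, in place of code of your own. Each camera call takes 0.05 s, during which the arm holds its last target. There are 200 camera calls.

### The job

Wind the welding positioner's handwheel, which takes several grips of its rim, until the tilted round table is level; move the table only by that wheel. Then carry the tacked-up steel tool tote over, keeping it level so that the two loose tube cups inside stay standing, set it down softly on the middle of the round table and let go. Leave the other things on the bench where they are.

Things in the scene. Friction and masses are not known exactly. Their poses are not given: they have to be found in the camera images.
- positioner: Blue bench-top welding positioner, fixed. Base plate 300 x 360 mm; origin at the centre of its underside, front (-x) facing the robot, z up. Uprights at y = +-125 mm, 180 mm high, carry the tilting table on an axis along y, 140 mm above the bench. On the +y side is the worm reducer; its shaft and handwheel lean 35 degrees from vertical towards -x.
- round_table: The tilting part: round steel table, 200 mm across, 16 mm thick, with a grey gearbox and motor below it. Origin on the tilt axis, 40 mm below the table's top face; z = out of the face. Starts tilted 0.30 to 0.45 rad with its front edge (robot side) down; tilt = handwheel angle / 7.5, and friction holds it wherever it is left, also with the tote on it.
- table_top (a point): Centre of the round table's top face; z = out of the face, straight up when level. 180 mm above the bench when level.
- handwheel (a joint): Handwheel angle, rad = 7.5 x tilt, so 0 = table level; grows counter-clockwise as seen looking down on the wheel along its shaft. Turn it clockwise, 2.3 to 3.3 rad in all, down to 0, to level the table. It turns evenly (about 0.4 N m, 5 to 6 N at the rim) and stays where it is left.
- wheel_hub (a point): Centre of the handwheel in the mid plane of its rim, about 228 mm above the bench. z = up the shaft; x = along one of three spokes (others at +-120 degrees); turns with the wheel. Black round rim: 18 mm bar on a 72 mm radius. Spokes 12 mm thick, their axes 2 to 10 mm below the rim plane; hub 34 mm across, 10 mm above it at most. No crank pin. 60 mm free under the rim.
- tote: Open steel tool tote on the bench, 150 (x) x 110 (y) x 60 mm high, walls and floor 4 mm, about 0.55 kg; origin at the centre of its underside. Flat bar handle along its own x axis above the middle: 10 mm thick (y), 24 mm high, 150 mm long, mid height 112 mm above the underside, on a leg at each end wall. The bar is the place to grip, across its 10 mm at mid length.
- cup_a: Loose steel tube, 38 mm across, 45 mm high, 80 g, standing upright inside the tote; origin at the centre of its foot, z along the tube.
- cup_b: Loose copper-coloured tube, same size, standing inside the tote beside the other; origin at the centre of its foot, z along the tube.
- hammer: Bystander: hammer, 240 mm long, lying on the bench near the robot.
- brush: Bystander: brush, 200 mm long, lying on the bench beyond the tote.
- wrench: Bystander: wrench, 190 mm long, lying on the bench near the handwheel side.
- spray: Bystander: blue can 60 mm across, 170 mm high, standing on the right of the bench.
- tin: Bystander: red tin 80 mm across, 100 mm high, standing on the right of the bench.
- flange: Bystander: dark steel ring flange 110 mm across, 18 mm thick, lying near the tote.
- magnet: Bystander: red triangular welding magnet, legs 100 mm, standing on the left of the bench.
Not all that is in view belongs to the job. Leave any orange look-alike of the tote alone. Several things look just like the cup_a: the one meant starts nearest to the robot's base.

How it is judged:
By the outcome, as a careful person would: the job done as asked, in the order asked, and still so for the second after the job is handed in, with the robot touching nothing.
It also fails if it takes over 72 s, if anything falls off the work surface, if the arm or the gripper's body presses on something with over 40 N, if the wrist force passes 120 N, or if a joint passes its speed limit or range.

## Working session

There is one attempt and no reset: what is moved stays moved. The work goes in short steps, Python scripts to look and compute and a shell command to move; the robot and the scene stay as the last step left them, time stands still between calls to the robot, and variables do not carry over. Pictures are saved under pics/ and viewed, about 8 in all and at most 12, crops included, and the job is handed in when it is done.

```bash
mkdir -p pics
cat > h.py <<'E'
import numpy as np, cv2
from station import robot, snapshot
from scipy.spatial.transform import Rotation as Ro
def grab(n,f):
    s=snapshot(n); np.savez('pics/'+f+'.npz',**{k:np.array(v) for k,v in s.items()})
    cv2.imwrite('pics/'+f+'.png',s['pixels'][:,:,::-1]); return s
def load(f): return dict(np.load('pics/'+f+'.npz'))
def ray(s,uv):
    p=cv2.undistortPoints(np.array([[uv]],float),np.array(s['camera_matrix']),np.array(s['D']))[0,0]
    R=np.array(s['R']);t=np.array(s['t']); return -R.T@t, R.T@np.array([p[0],p[1],1])
def onz(s,uv,z):
    c,d=ray(s,uv); return c+d*(z-c[2])/d[2]
def proj(s,X):
    R=np.array(s['R']);return cv2.projectPoints(np.array(X,float).reshape(-1,3),cv2.Rodrigues(R)[0],np.array(s['t'],float),np.array(s['camera_matrix']),np.array(s['D']))[0][:,0]
def st():
    s=robot.sense(); print('t',round(s['time_s'],2),'q',np.round(s['q'],3),'p',np.round(s['tcp_pos'],4),'r',np.round(s['eef_rot'],3),'F',np.round(s['force'],1),'o',round(s['opening'],4)); return s
E
python3 - <<'E'
from h import *
a=grab('scene','s0');b=grab('top','t0')
for s in(a,b): print(np.round(-np.array(s['R']).T@s['t'],3), np.round(s['R'],2).tolist())
s=st(); print(s['eef_rot'])
E
```

```text
[ 1.009 -0.449  1.148] [[0.62, 0.79, 0.01], [0.64, -0.49, -0.58], [-0.46, 0.37, -0.81]]
[ 0.23  -0.015  1.367] [[-0.02, -1.0, -0.01], [-0.99, 0.02, -0.17], [0.17, 0.0, -0.99]]
t 0.1 q [-1.356  0.313  1.498 -0.     1.331 -0.223] p [ 0.2225 -0.4753  0.2382] r [-3.141e+00  1.000e-03 -1.133e+00] F [-0.3  0.2  0.5] o 0.0882
[-3.14136250e+00  1.06415660e-03 -1.13303615e+00]
```

View pics/s0.png

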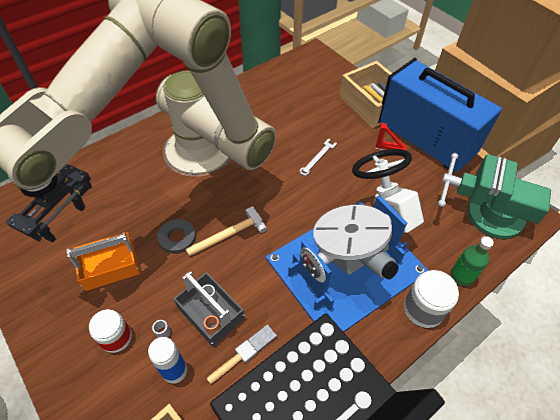

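View pics/t0.png

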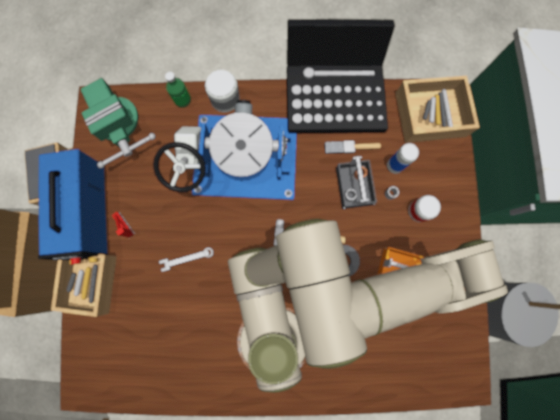

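The scene shows the dark tote at (208,307) in the scene view and (356,184) in the top view. The orange look-alike is at (107,265) in the scene view and (402,260) in the top view. Another grey tube stands outside the tote at scene (160,327), top (393,192). The handwheel is at scene (382,163), top (180,167), and the table at scene (352,230), top (240,145). I choose the dark grey tote, and next I'll check it in a close crop.

Run:
```python
from h import *
a=load('s0')['pixels'][:,:,::-1];b=load('t0')['pixels'][:,:,::-1]
r=lambda im,x,y,w,h,k:cv2.resize(im[y:y+h,x:x+w],None,fx=k,fy=k,interpolation=cv2.INTER_CUBIC)
A=r(b,150,100,160,100,4)[:300] if 0 else r(b,150,100,160,120,2.5)
B=r(b,320,140,160,120,2.5)
C=r(a,340,120,80,60,5); D=r(a,160,255,100,75,4)
cv2.imwrite('pics/c1.png',np.vstack([np.hstack([A,B]),np.hstack([C,D])]))
```

```text
(no output)
```

View pics/c1.png

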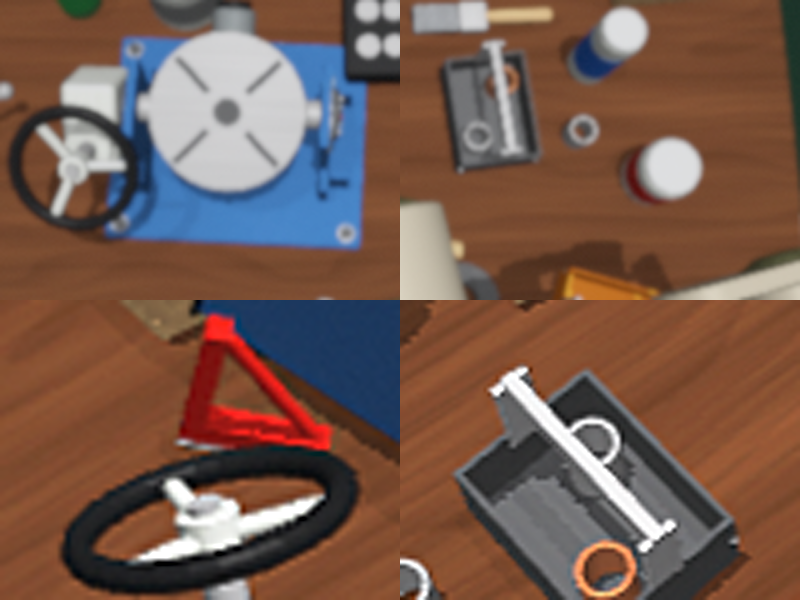

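The crop confirms the dark steel tote holds one grey tube and one copper tube, with a pale bar above them. The wheel has three light spokes, and the bolts and base edges of the plate are clear.

Run:
```python
from h import *
a=load('s0');b=load('t0')
f=lambda u,v:(150+u/2.5,100+v/2.5)
B={k:onz(b,f(*p),0.012) for k,p in dict(b1=(135,50),b2=(346,233),b3=(120,223),cFL=(107,238),cFR=(360,248),cBL=(122,40)).items()}
for k,v in B.items(): print(k,np.round(v,4))
d=B['b3']-B['b2']; print('yaw y-axis',np.arctan2(d[1],d[0])-np.pi/2); d=B['b1']-B['b3'];print('yaw x',np.arctan2(d[1],d[0]))
# table centre
print('b mid',(B['b1']+B['b2'])/2)
def tri(pa,pb):
    c1,d1=ray(a,pa);c2,d2=ray(b,pb); M=np.stack([d1,-d2],1); l=np.linalg.lstsq(M,c2-c1,rcond=None)[0]
    p,q=c1+l[0]*d1,c2+l[1]*d2; return (p+q)/2,np.linalg.norm(p-q)
print('hub',tri((382,162),f(72,169)))
print('table ctr',tri((351.5,229),f(227,112)))
# dark rim masks
for s,(x0,y0,x1,y1) in((a,(348,140,418,184)),(b,(150,138,208,196))):
    im=s['pixels'].astype(int); m=np.zeros(im.shape[:2],np.uint8); m[y0:y1,x0:x1]=(im[y0:y1,x0:x1].max(2)<50)
    n,l,stt,c=cv2.connectedComponentsWithStats(m); i=1+stt[1:,4].argmax(); pts=np.argwhere(l==i)[:,::-1].astype(np.float32)
    h=cv2.convexHull(pts); e=cv2.fitEllipse(h); print('ell',e,stt[i])
    s['e']=e[0]
print('rim ctr',tri(a['e'],b['e']))
g=lambda u,v:(320+(u-400)/2.5,140+v/2.5)
h=[onz(b,g(494,43),.124),onz(b,g(512,152),.124)];print('handle',h)
k=lambda u,v:(160+(u-400)/4,255+(v-300)/4)
print('handle tri',tri(k(513,378),g(494,43)),tri(k(660,533),g(512,152)))
```

```text
b1 [0.7822 0.2433 0.012 ]
b2 [ 0.5037 -0.0592  0.012 ]
b3 [0.5234 0.2593 0.012 ]
cFL [0.5022 0.2773 0.012 ]
cFR [ 0.482  -0.0783  0.012 ]
cBL [0.7984 0.263  0.012 ]
yaw y-axis -0.06200213841632607
yaw x -0.061458980737169204
b mid [0.6429537  0.09205131 0.012     ]
hub (array([0.54531027, 0.27697642, 0.22898135]), np.float64(0.004579692350396502))
table ctr (array([0.63110683, 0.09450996, 0.17240543]), np.float64(0.0028436997975131726))
ell ((381.68402099609375, 163.51783752441406), (25.435304641723633, 60.705196380615234), 75.04109191894531) [353 149  58  30 667]
ell ((170.82012939453125, 164.019775390625), (33.535987854003906, 40.79188537597656), 6.485957145690918) [154 144  24  41 190]
rim ctr (array([0.55029756, 0.29139146, 0.22323143]), np.float64(0.022703087314993303))
handle [array([ 0.59810825, -0.28561337,  0.124     ]), array([ 0.45228938, -0.30108231,  0.124     ])]
handle tri (array([ 0.54640979, -0.28760776,  0.25636828]), np.float64(0.06616607503313182)) (array([ 0.50871614, -0.29634768, -0.03883963]), np.float64(0.1000092315808772))
```

```bash
cat >> h.py <<'E'
YAW=-0.062; n_=lambda y=YAW: Ro.from_euler('z',y).apply([-np.sin(np.radians(35)),0,np.cos(np.radians(35))])
HUB=np.array([.5465,.277,.228])
def wheelpose(phi,up,sgn=1,hub=None):
    hub=HUB if hub is None else hub
    n=n_();v=Ro.from_euler('z',YAW).apply([0,1,0]);u=np.cross(v,n)
    r=np.cos(phi)*u+np.sin(phi)*v; x=sgn*r;z=-n
    return hub+.072*r+up*n, np.stack([x,np.cross(z,x),z],1)
def go(p,R):
    s=st(); Rc=Ro.from_euler('xyz',s['eef_rot']); d=(p-s['tcp_pos'])*1000
    rv=(Rc.inv()*Ro.from_matrix(R)).as_rotvec(); k=int(np.ceil(np.linalg.norm(rv)/.17))
    print('shift tool mm',np.round(Rc.inv().apply(d),1),'world',np.round(d,1),'rotvec',np.round(rv,3),'rows',k,'each',np.round(rv/max(k,1),3))
E
python3 - <<'E'
from h import *
a=load('s0');b=load('t0')
def tri(pa,pb):
    c1,d1=ray(a,pa);c2,d2=ray(b,pb); M=np.stack([d1,-d2],1); l=np.linalg.lstsq(M,c2-c1,rcond=None)[0]
    p,q=c1+l[0]*d1,c2+l[1]*d2; return np.round((p+q)/2,3),round(np.linalg.norm(p-q),4)
for p in((443,205),(456,155)):
  for q in((98,163),(153,137)): print(p,q,tri(p,q))
# rim model overlay check: dark fraction vs phi points, both views
for s in(a,b):
  ph=np.radians(np.arange(0,360,30)); P=[wheelpose(x,0)[0] for x in ph]; uv=proj(s,P); print([int(s['pixels'][int(round(v)),int(round(u))].max()) for u,v in uv], np.round(uv[:4]).tolist())
for ph in(100,60,0): print(ph); go(*wheelpose(np.radians(ph),.05))
E
```

```text
(443, 205) (98, 163) (array([ 0.647,  0.661, -0.148]), np.float64(0.0981))
(443, 205) (153, 137) (array([0.699, 0.411, 0.084]), np.float64(0.0091))
(456, 155) (98, 163) (array([0.602, 0.59 , 0.099]), np.float64(0.0025))
(456, 155) (153, 137) (array([0.654, 0.374, 0.274]), np.float64(0.0738))
[44, 40, 36, 27, 33, 49, 42, 36, 33, 35, 37, 54] [[400.0, 166.0], [407.0, 160.0], [408.0, 155.0], [401.0, 152.0]]
[53, 41, 36, 34, 37, 54, 48, 43, 44, 35, 39, 60] [[177.0, 144.0], [165.0, 146.0], [157.0, 155.0], [155.0, 166.0]]
100
t 0.1 q [-1.356  0.313  1.498 -0.     1.331 -0.223] p [ 0.2225 -0.4753  0.2382] r [-3.141e+00  1.000e-03 -1.133e+00] F [-0.3  0.2  0.5] o 0.0882
shift tool mm [-624.9 -612.2  -22.7] world [289.5 825.5  23.5] rotvec [-0.287  0.813 -2.697] rows 17 each [-0.017  0.048 -0.159]
60
t 0.1 q [-1.356  0.313  1.498 -0.     1.331 -0.223] p [ 0.2225 -0.4753  0.2382] r [-3.141e+00  1.000e-03 -1.133e+00] F [-0.3  0.2  0.5] o 0.0882
shift tool mm [-598.4 -642.9  -50.6] world [328.7 814.5  51.4] rotvec [ 0.008  0.738 -2.041] rows 13 each [ 0.001  0.057 -0.157]
0
t 0.1 q [-1.356  0.313  1.498 -0.     1.331 -0.223] p [ 0.2225 -0.4753  0.2382] r [-3.141e+00  1.000e-03 -1.133e+00] F [-0.3  0.2  0.5] o 0.0882
shift tool mm [-529.6 -639.   -71.3] world [354.2 750.4  72. ] rotvec [ 0.326  0.551 -1.037] rows 8 each [ 0.041  0.069 -0.13 ]
```

```bash
python3 -m handwheel '[[0,0,0,0,0,-50,-1],[0,0,0,-20,-20,-50,-1],[0,0,0,-40,-38,-40,-1],[0,0,0,-40,-38,-10,-1],[0,0,0,-40,-38,0,-1],[0,0,0,-40,-38,0,-1],[0,0,0,-40,-38,0,-1],[0,0,0,-40,-38,0,-1],[0,0,0,-40,-38,0,-1],[0,0,0,-40,-38,0,-1],[0,0,0,-40,-38,0,-1],[0,0,0,-40,-38,0,-1],[0,0,0,-40,-38,0,-1],[0,0,0,-40,-38,0,-1],[0,0,0,-40,-38,0,-1],[0,0,0,-40,-38,0,-1],[0,0,0,-40,-38,0,-1],[0,0,0,-20,-20,0,-1]]'
python3 - <<'E'
from h import *
for ph in(100,):go(*wheelpose(np.radians(ph),.06))
E
```

```text
time_s: 2.35
tcp_pos: [0.5023, 0.3607, 0.3841]
eef_rot: [3.14, 0.0, -1.131]
force: [-0.1, -0.6, 0.4]
opening: 0.0882
t 2.35 q [0.434 0.502 0.856 0.    1.785 1.565] p [0.5023 0.3607 0.3841] r [ 3.14   0.    -1.131] F [-0.1 -0.6  0.4] o 0.0882
shift tool mm [ 10.9   0.5 114.1] world [   4.   -10.2 -114.1] rotvec [-0.285  0.815 -2.695] rows 17 each [-0.017  0.048 -0.159]
```

```bash
python3 -m handwheel '[[-0.017,0.048,-0.159,0,0,0,-1],[-0.017,0.048,-0.159,0,0,0,-1],[-0.017,0.048,-0.159,0,0,0,-1],[-0.017,0.048,-0.159,0,0,0,-1],[-0.017,0.048,-0.159,0,0,0,-1],[-0.017,0.048,-0.159,0,0,0,-1],[-0.017,0.048,-0.159,0,0,0,-1],[-0.017,0.048,-0.159,0,0,0,-1],[-0.017,0.048,-0.159,0,0,0,-1],[-0.017,0.048,-0.159,0,0,0,-1],[-0.017,0.048,-0.159,0,0,0,-1],[-0.017,0.048,-0.159,0,0,0,-1],[-0.017,0.048,-0.159,0,0,0,-1],[-0.017,0.048,-0.159,0,0,0,-1],[-0.017,0.048,-0.159,0,0,0,-1],[-0.017,0.048,-0.159,0,0,0,-1],[-0.017,0.048,-0.159,0,0,0,-1]]'
python3 - <<'E'
from h import *
for ph in(100,):go(*wheelpose(np.radians(ph),.06))
E
```

```text
time_s: 4.47
tcp_pos: [0.5021, 0.3584, 0.3849]
eef_rot: [2.537, 0.106, 1.663]
force: [-0.4, 0.3, -0.3]
opening: 0.088
t 4.47 q [ 0.567  0.237  1.336 -0.391  1.084 -1.031] p [0.5021 0.3584 0.3849] r [2.537 0.106 1.663] F [-0.4  0.3 -0.3] o 0.088
shift tool mm [  3.9 -62.5  96.8] world [   4.3   -7.9 -114.9] rotvec [ 0.002 -0.001  0.013] rows 1 each [ 0.002 -0.001  0.013]
```

Now to hover over the rim, then a close look.

```bash
python3 -m handwheel '[[0,0,0,1,-16,24,-1],[0,0,0.013,1,-16,24,-1],[0,0,0,1,-16,24,-1],[0,0,0,1,-14.5,24,-1],[0,0,0,0,0,0,-1]]'
python3 - <<'E'
from h import *
go(*wheelpose(np.radians(100),-.019))
s=grab('wrist','w1')
im=np.ascontiguousarray(s['pixels'][:,:,::-1])
for ph in range(0,360,20):
    u=proj(s,[wheelpose(np.radians(ph),0)[0]])[0]; cv2.circle(im,tuple(int(x) for x in np.round(u)),2,(0,255,0),-1)
    if ph%60==0: cv2.putText(im,str(ph),tuple(int(x) for x in u),0,.4,(0,255,255),1)
u=proj(s,[HUB])[0];cv2.circle(im,tuple(int(x) for x in u),3,(0,0,255),-1)
cv2.imwrite('pics/w1a.png',im)
E
```

```text
time_s: 5.1
tcp_pos: [0.5055, 0.3507, 0.2689]
eef_rot: [2.54, 0.098, 1.647]
force: [-0.4, -0.8, 1.3]
opening: 0.0882
t 5.1 q [ 0.551  0.296  1.559 -0.466  0.826 -0.888] p [0.5055 0.3507 0.2689] r [2.54  0.098 1.647] F [-0.4 -0.8  1.3] o 0.0882
shift tool mm [-0.2  1.4 78.6] world [ 46.   -3.  -63.7] rotvec [-0.002  0.002 -0.005] rows 1 each [-0.002  0.002 -0.005]
```

View pics/w1a.png

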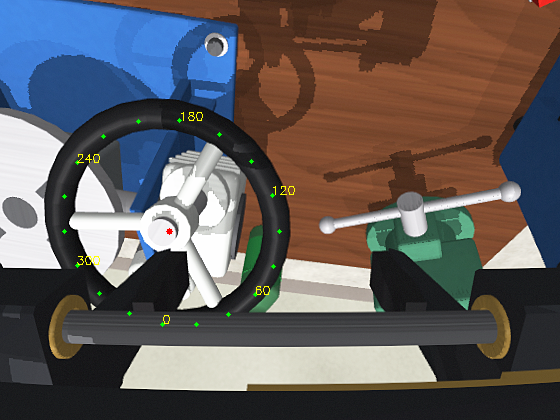

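The wheel model (green dots) lies on the rim, and the hub is at about (169,228). The spokes point to about φ = 31°, 149° and 270°, so φ = 100° is clear. I'll half-close the gripper so the inner finger misses the hub, then go down.

```bash
python3 -m handwheel '[[0,0,0,-1,0,0,0],[0,0,0,-1,1,0,0],[0,0,0,0,0,0,0],[0,0,0,0,0,0,0],[0,0,0,0,0,15,0],[0,0,0,0,0,15,0],[0,0,0,0,0,15,0],[0,0,0,0,0,15,0],[0,0,0,0,0,12,0],[0,0,0,0,0,6,0],[0,0,0,0,0,0,0]]'
python3 -c "
from h import *
go(*wheelpose(np.radians(100),-.019))"
```

```text
time_s: 6.52
tcp_pos: [0.5519, 0.3465, 0.2078]
eef_rot: [2.536, 0.096, 1.647]
force: [-0.4, 0.0, -0.1]
opening: 0.0441
t 6.53 q [ 0.498  0.421  1.552 -0.497  0.695 -0.87 ] p [0.5519 0.3465 0.2078] r [2.536 0.096 1.647] F [-0.4  0.  -0.1] o 0.0441
shift tool mm [ 1.5 -1.6  1.8] world [-0.4  1.2 -2.5] rotvec [ 0.001  0.    -0.006] rows 1 each [ 0.001  0.    -0.006]
```

```bash
python3 -m handwheel '[[0,0,0,0,0,1,1],[0,0,0,0,0,1,1],[0,0,0,0,0,0,1],[0,0,0,0,0,0,1],[0,0,0,0,0,0,1]]'
python3 -c "
from h import *
go(*wheelpose(np.radians(100),-.019))"
```

```text
time_s: 7.15
tcp_pos: [0.553, 0.3459, 0.2067]
eef_rot: [2.536, 0.097, 1.646]
force: [-2.2, -4.7, 2.3]
opening: 0.0171
t 7.15 q [ 0.497  0.423  1.552 -0.499  0.693 -0.869] p [0.553  0.3459 0.2067] r [2.536 0.097 1.646] F [-2.2 -4.7  2.3] o 0.0171
shift tool mm [ 2.  -1.8  0.3] world [-1.4  1.8 -1.4] rotvec [ 0.001  0.001 -0.006] rows 1 each [ 0.001  0.001 -0.006]
```

```bash
python3 -m handwheel '[[0,0,0.1,-1.4,7.2,0,1],[0,0,0.15,-0.8,10.8,0,1],[0,0,0.15,-0.8,10.8,0,1],[0,0,0.15,-0.8,10.8,0,1],[0,0,0.15,-0.8,10.8,0,1],[0,0,0,0,0,0,1]]'
python3 -c "
from h import *
go(*wheelpose(np.radians(100)-.7,-.019))"
```

```text
time_s: 7.9
tcp_pos: [0.5917, 0.3325, 0.2343]
eef_rot: [2.599, -0.293, 1.056]
force: [-8.3, -11.0, 3.3]
opening: 0.017
t 7.9 q [ 0.443  0.442  1.445 -0.422  0.753 -0.295] p [0.5917 0.3325 0.2343] r [ 2.599 -0.293  1.056] F [ -8.3 -11.    3.3] o 0.017
shift tool mm [ 2.7 -3.5  0.3] world [-0.9  4.1 -1.2] rotvec [ 0.001  0.004 -0.008] rows 1 each [ 0.001  0.004 -0.008]
```

```bash
python3 -m handwheel '[[0,0,0.15,-2,10.8,0,1],[0,0,0.15,-1.5,10.8,0,1],[0,0,0.15,-0.8,10.8,0,1],[0,0,0.15,-0.8,10.8,0,1],[0,0,0.15,-0.8,10.8,0,1],[0,0,0.15,-0.8,10.8,0,1],[0,0,0,0,0,0,1]]'
python3 - <<'E'
from h import *
print(robot.sense()['torque'])
go(*wheelpose(np.radians(100)-1.6,-.019,hub=HUB+[0.001,-.004,.001]))
grab('scene','s1')
E
```

```text
time_s: 8.78
tcp_pos: [0.6147, 0.2782, 0.2528]
eef_rot: [3.045, -0.6, 0.105]
force: [-16.7, -4.4, 2.7]
opening: 0.017
[-0.57099897  1.86841216 -0.51645128]
t 8.78 q [ 0.334  0.4    1.455 -0.333  0.745  0.442] p [0.6147 0.2782 0.2528] r [ 3.045 -0.6    0.105] F [-16.7  -4.4   2.7] o 0.017
shift tool mm [ 3.  -0.7  0.2] world [2.5 1.  1.5] rotvec [ 0.001  0.004 -0.008] rows 1 each [ 0.001  0.004 -0.008]
```

View pics/s1.png

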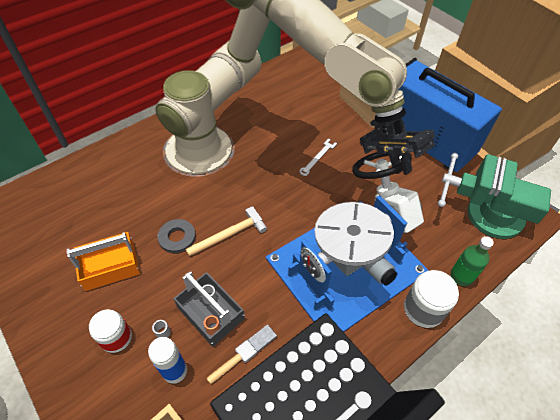

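The table has moved towards level: the face is now centred at (354,231), and the gripper still holds the rim. Next I'll measure the tilt in closed form, from the ellipse of the face.

```bash
cat >> h.py <<'E'
def tilt(s,win,thr,rad=.1,name=None):
    x0,y0,x1,y1=win; im=s['pixels'].astype(int); w=im[y0:y1,x0:x1]
    m=np.zeros(im.shape[:2],np.uint8); m[y0:y1,x0:x1]=((w.min(2)>thr)&(w.max(2)-w.min(2)<25))*255
    m=cv2.morphologyEx(m,cv2.MORPH_OPEN,np.ones((5,5),np.uint8))
    c=max(cv2.findContours(m,0,cv2.CHAIN_APPROX_NONE)[0],key=cv2.contourArea)
    h=cv2.convexHull(c).astype(np.float32)[:,0]
    K=np.array(s['camera_matrix'])
    # outline pixels (hull), undistorted
    hp=np.array([p for p in c[:,0].astype(np.float32) if abs(cv2.pointPolygonTest(h[:,None],(float(p[0]),float(p[1])),True))<1.2])
    un=cv2.undistortPoints(hp[:,None].astype(float),K,np.array(s['D']))[:,0]*1000
    (cx,cy),(d1,d2),an=cv2.fitEllipseDirect(un.astype(np.float32))
    a,b=(d1+.75*2*1000/K[0,0]/2)/2/1000,(d2+.75*2*1000/K[0,0]/2)/2/1000
    t=np.radians(an);T=np.array([[np.cos(t),-np.sin(t),cx/1000],[np.sin(t),np.cos(t),cy/1000],[0,0,1]])
    Ti=np.linalg.inv(T);Q=Ti.T@np.diag([1/a**2,1/b**2,-1])@Ti
    w_,V=np.linalg.eigh(Q); i=np.argsort(-w_); l=w_[i];V=V[:,i]  # l1>=l2>0>l3
    R=np.array(s['R']);tt=np.array(s['t']);out=[]
    for sg in(1,-1):
        nc=V@[sg*np.sqrt((l[0]-l[1])/(l[0]-l[2])),0,np.sqrt((l[1]-l[2])/(l[0]-l[2]))]
        nw=R.T@nc; nw=nw*np.sign(nw[2]); out.append(np.round(Ro.from_euler('z',-YAW).apply(nw),4))
    print('n_local',out,'tilt',[round(float(np.arcsin(-o[0])),3) for o in out],'ell',np.round([cx,cy,d1,d2,an],1),len(hp)); return hp
E
python3 - <<'E'
from h import *
for f,wn in(('s0',(308,195,396,265)),('s1',(308,195,398,270)),('t0',(200,100,280,190))):
  s=load(f)
  for thr in(150,170,185): print(f,thr,end=' '); tilt(s,wn,thr)
E
```

```text
s0 150 n_local [array([ 0.8067, -0.5736,  0.1423]), array([-0.3573,  0.0014,  0.934 ])] tilt [-0.939, 0.365] ell [162.2  52.4 110.2 172.5  83.8] 181
s0 170 n_local [array([-0.2676, -0.661 ,  0.7011]), array([ 0.787 , -0.0817,  0.6115])] tilt [0.271, -0.906] ell [195.3  51.6  91.5 113.   25.7] 119
s0 185 n_local [array([-0.2665, -0.7175,  0.6435]), array([ 0.7717, -0.0098,  0.6359])] tilt [0.27, -0.882] ell [197.5  51.   87.7 110.9  18.3] 126
s1 150 n_local [array([ 0.6787, -0.6755,  0.2883]), array([-0.1538, -0.0036,  0.9881])] tilt [-0.746, 0.154] ell [166.   56.1 131.1 173.5  94.6] 192
s1 170 n_local [array([ 0.6803, -0.6748,  0.2861]), array([-0.1566, -0.003 ,  0.9876])] tilt [-0.748, 0.157] ell [166.1  56.2 130.8 173.4  94.5] 191
s1 185 n_local [array([ 0.6812, -0.6735,  0.287 ]), array([-0.1572, -0.0047,  0.9876])] tilt [-0.749, 0.158] ell [166.1  56.1 130.6 173.1  94.4] 189
t0 150 n_local [array([-0.6338, -0.0963,  0.7675]), array([ 0.0499, -0.0989,  0.9939])] tilt [0.686, -0.05] ell [ -85.6 -153.9  158.4  169.1   98.3] 144
t0 170 n_local [array([-0.6502, -0.0909,  0.7543]), array([ 0.0713, -0.1028,  0.9921])] tilt [0.708, -0.071] ell [ -85.8 -153.9  155.9  167.9   98.4] 131
t0 185 n_local [array([-0.4551, -0.089 ,  0.886 ]), array([-0.1629, -0.121 ,  0.9792])] tilt [0.472, 0.164] ell [ -87.3 -153.8  154.6  157.3  128.5] 148
```

```bash
python3 -m handwheel '[[0,0,0.15,-2.5,10.8,0,1],[0,0,0.15,-2,10.8,0,1],[0,0,0.15,-0.8,10.8,0,1],[0,0,0.15,-0.8,10.8,0,1],[0,0,0.15,-0.8,10.8,0,1],[0,0,0.15,-0.8,10.8,0,1],[0,0,0.1,-0.5,7.2,0,1],[0,0,0,0,0,0,1]]'
python3 - <<'E'
from h import *
go(*wheelpose(np.radians(100)-2.6,-.019,hub=HUB+[0.001,-.004,.001]))
s=grab('scene','s2')
tilt(s,(308,195,400,270),150); tilt(s,(308,195,400,270),175)
E
```

```text
time_s: 9.82
tcp_pos: [0.589, 0.2164, 0.2376]
eef_rot: [-2.653, -0.381, -1.02]
force: [-9.4, 5.0, 0.7]
opening: 0.0167
t 9.82 q [ 0.231  0.301  1.639 -0.282  0.63   1.334] p [0.589  0.2164 0.2376] r [-2.653 -0.381 -1.02 ] F [-9.4  5.   0.7] o 0.0167
shift tool mm [ 3.9 -4.   0.3] world [ 4.7 -0.7  2.9] rotvec [-0.001  0.002 -0.007] rows 1 each [-0.001  0.002 -0.007]
n_local [array([ 0.5884, -0.7227,  0.3626]), array([-0.0351, -0.0011,  0.9994])] tilt [-0.629, 0.035] ell [168.3  59.4 140.4 174.5 102.9] 183
n_local [array([ 0.5819, -0.7229,  0.3725]), array([-0.0241, -0.0071,  0.9997])] tilt [-0.621, 0.024] ell [168.5  59.1 140.4 173.3 103.4] 168
```

```bash
python3 -m handwheel '[[0,0,0.1,-0.5,7.2,0,1],[0,0,0.08,-0.3,5.8,0,1],[0,0,0,0,0,0,1]]'
python3 - <<'E'
from h import *
st()
for k in range(2):
  s=grab('scene','s3%d'%k)
  for t in(140,150,160,175):tilt(s,(308,195,400,270),t)
E
```

```text
time_s: 10.25
tcp_pos: [0.58, 0.21, 0.2316]
eef_rot: [-2.597, -0.292, -1.185]
force: [-6.9, 9.4, -0.4]
opening: 0.0169
t 10.25 q [ 0.222  0.284  1.679 -0.282  0.605  1.51 ] p [0.58   0.21   0.2316] r [-2.597 -0.292 -1.185] F [-6.9  9.4 -0.4] o 0.0169
n_local [array([-0.0063, -0.0068,  1.    ]), array([ 0.5676, -0.7285,  0.3836])] tilt [0.006, -0.604] ell [168.6  59.8 142.5 174.4 104.8] 188
n_local [array([ 0.5713, -0.7259,  0.3831]), array([-0.0104, -0.0091,  0.9999])] tilt [-0.608, 0.01] ell [168.7  59.8 142.2 174.1 104.3] 182
n_local [array([ 0.5659, -0.7255,  0.3917]), array([-0.0014, -0.0146,  0.9999])] tilt [-0.602, 0.001] ell [168.9  59.6 142.4 173.3 104.7] 178
n_local [array([ 0.5653, -0.726 ,  0.3915]), array([-9.000e-04, -1.400e-02,  9.999e-01])] tilt [-0.601, 0.001] ell [168.8  59.6 142.3 173.2 104.8] 177
n_local [array([-0.0036, -0.0083,  1.    ]), array([ 0.566 , -0.7285,  0.3859])] tilt [0.004, -0.602] ell [168.6  59.6 142.6 174.3 104.9] 182
n_local [array([ 0.5709, -0.7263,  0.3828]), array([-0.0101, -0.0086,  0.9999])] tilt [-0.608, 0.01] ell [168.7  59.8 142.2 174.2 104.4] 183
n_local [array([ 0.5659, -0.7255,  0.3917]), array([-0.0014, -0.0146,  0.9999])] tilt [-0.602, 0.001] ell [168.9  59.6 142.4 173.3 104.7] 178
n_local [array([ 0.5656, -0.7256,  0.3919]), array([-9.000e-04, -1.460e-02,  9.999e-01])] tilt [-0.601, 0.001] ell [168.8  59.6 142.3 173.2 104.8] 177
```

Tilt now reads about 0.00 to 0.01 rad, so I'll let go of the wheel and back off along the shaft.

```bash
python3 -m handwheel '[[0,0,0,-1,0,0,0],[0,0,0,-1,0,0,0],[0,0,0,0,0,0,0],[0,0,0,0,0,0,0],[0,0,0,0,0,-15,0],[0,0,0,0,0,-25,0],[0,0,0,0,0,-40,0],[0,0,0,0,0,-50,0],[0,0,0,0,0,-40,0],[0,0,0,0,0,0,0]]'
python3 - <<'E'
from h import *
s=grab('scene','s4')
for t in(140,150,160,175):hp=tilt(s,(308,195,400,270),t)
s=grab('top','t4')
# table centre: outline mean cast on z=.18 from both views
for f,w in(('s4',(308,195,400,270)),('t4',(200,100,280,190))):
  s=load(f);hp=tilt(s,w,150);P=np.array([onz(s,p,.18) for p in hp])
  A=np.c_[2*P[:,:2],np.ones(len(P))];x=np.linalg.lstsq(A,(P[:,:2]**2).sum(1),rcond=None)[0];print(f,'circle',x[:2],np.sqrt(x[2]+x[:2]@x[:2]))
# tote handle light pixels in top
# target: above tote, tool down, jaws across bar (tool x along tote y)
yaw=.106+np.pi/2
for y in(yaw,yaw-np.pi):
  go(np.array([.525,-.293,.25]),Ro.from_euler('xyz',[np.pi,0,y]).as_matrix())
E
```

```text
time_s: 11.6
tcp_pos: [0.4821, 0.2167, 0.3743]
eef_rot: [-2.59, -0.295, -1.186]
force: [0.2, 0.5, -0.2]
opening: 0.0441
n_local [array([-0.0041, -0.0095,  0.9999]), array([ 0.5667, -0.7276,  0.3865])] tilt [0.004, -0.602] ell [168.7  59.6 142.7 174.3 104.8] 197
n_local [array([-0.0022, -0.0098,  0.9999]), array([ 0.5653, -0.728 ,  0.3878])] tilt [0.002, -0.601] ell [168.7  59.6 142.7 174.2 104.9] 198
n_local [array([ 0.5638, -0.7264,  0.393 ]), array([ 0.0014, -0.0145,  0.9999])] tilt [-0.599, -0.001] ell [168.8  59.5 142.6 173.4 104.9] 198
n_local [array([ 0.002 , -0.0139,  0.9999]), array([ 0.5632, -0.7269,  0.3929])] tilt [-0.002, -0.598] ell [168.8  59.5 142.6 173.4 105. ] 197
n_local [array([-0.0022, -0.0098,  0.9999]), array([ 0.5653, -0.728 ,  0.3878])] tilt [0.002, -0.601] ell [168.7  59.6 142.7 174.2 104.9] 198
s4 circle [0.64589213 0.09322748] 0.0984930384547231
n_local [array([-0.7042, -0.1605,  0.6916]), array([ 0.1294, -0.0265,  0.9912])] tilt [0.781, -0.13] ell [ -85.4 -163.1  153.1  169.5   86.6] 142
t4 circle [0.64526688 0.09200188] 0.10189100768475905
t 11.7 q [ 0.295 -0.006  1.648 -0.252  0.933  1.489] p [0.4826 0.2162 0.3702] r [-2.597 -0.295 -1.185] F [-0.5 -0.5 -0.4] o 0.0441
shift tool mm [431.8 263.1 140.7] world [  42.4 -509.2 -120.2] rotvec [ 0.292 -0.804 -2.662] rows 17 each [ 0.017 -0.047 -0.157]
t 11.7 q [ 0.295 -0.006  1.648 -0.252  0.933  1.489] p [0.4826 0.2162 0.3702] r [-2.597 -0.295 -1.185] F [-0.5 -0.5 -0.4] o 0.0441
shift tool mm [431.8 263.1 140.7] world [  42.4 -509.2 -120.2] rotvec [-0.578 -0.21   0.351] rows 5 each [-0.116 -0.042  0.07 ]
```

View pics/t4.png

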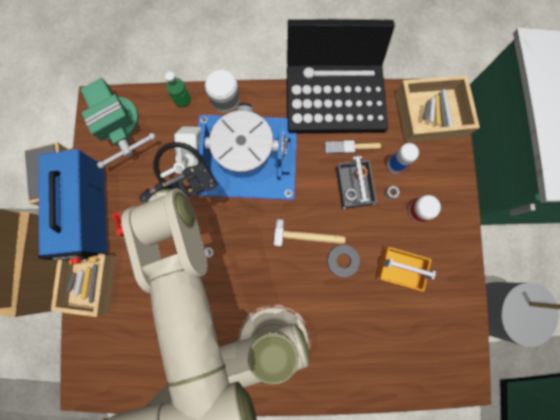

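The table is level (tilt 0.00 ± 0.005), centred at (0.6455, 0.0927). The tote is still at top (356,184), with the bar running (358,157) to (365,201). I'll go above the bar.

```bash
python3 -m handwheel '[[-0.116,-0.042,0.07,0,0,0,-1],[-0.116,-0.042,0.07,0,0,0,-1],[-0.116,-0.042,0.07,0,0,0,-1],[-0.116,-0.042,0.07,0,0,0,-1],[-0.116,-0.042,0.07,0,0,0,-1],[0,0,0,30,1,0,-1],[0,0,0,51,1,0,-1],[0,0,0,51,1,0,-1],[0,0,0,51,1,0,-1],[0,0,0,51,1,0,-1],[0,0,0,51,1,0,-1],[0,0,0,51,1,0,-1],[0,0,0,51,1,0,-1],[0,0,0,51,1,10,-1],[0,0,0,51,1,30,-1],[0,0,0,20,1,40,-1],[0,0,0,0,0,30,-1],[0,0,0,0,0,0,-1]]'
python3 - <<'E'
from h import *
go(np.array([.525,-.293,.25]),Ro.from_euler('xyz',[np.pi,0,.106-np.pi/2]).as_matrix())
s=grab('wrist','w2')
im=np.ascontiguousarray(s['pixels'][:,:,::-1])
t=load('t4')
im=cv2.resize(im,(560,420)); cv2.imwrite('pics/w2.png',im)
E
```

```text
time_s: 13.95
tcp_pos: [0.5249, -0.2912, 0.2575]
eef_rot: [3.135, 0.004, -1.465]
force: [0.3, 0.1, 0.4]
opening: 0.0879
t 13.95 q [-7.010e-01  4.750e-01  1.216e+00 -1.000e-03  1.458e+00  7.650e-01] p [ 0.5249 -0.2912  0.2575] r [ 3.135  0.004 -1.465] F [0.3 0.1 0.4] o 0.0879
shift tool mm [1.9 0.  7.5] world [ 0.1 -1.8 -7.5] rotvec [ 0.006  0.004 -0.001] rows 1 each [ 0.006  0.004 -0.001]
```

View pics/w2.png

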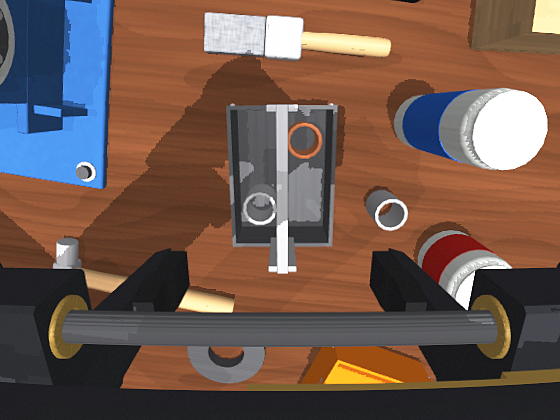

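The wrist view shows the tote bar from (281,107) to (283,270), both cups standing, and the loose stray tube outside at (387,212).

Run:
```python
from h import *
s=load('w2')
a,b=onz(s,(281,107),.124),onz(s,(283,271),.124); d=a-b; print(a,b,'len',np.linalg.norm(d),'yaw',np.arctan2(d[1],d[0]))
c=[onz(s,p,.06) for p in((230,106),(338,106),(333,246),(234,244))]; cc=np.mean(c,0);print(np.round(c,3).tolist(),cc)
m=(a+b)/2; go(np.array([m[0],m[1],.094]),Ro.from_euler('xyz',[np.pi,0,np.arctan2(d[1],d[0])-np.pi/2]).as_matrix())
```

```text
[ 0.59822066 -0.28478897  0.124     ] [ 0.45466329 -0.30231118  0.124     ] len 0.14462276741688426 yaw 0.1214563758647561
[[0.594, -0.235, 0.06], [0.606, -0.34, 0.06], [0.458, -0.358, 0.06], [0.449, -0.249, 0.06]] [ 0.52680274 -0.29557968  0.06      ]
t 14.0 q [-7.000e-01  4.730e-01  1.212e+00 -1.000e-03  1.459e+00  7.650e-01] p [ 0.5256 -0.2913  0.2599] r [ 3.138e+00  1.000e-03 -1.465e+00] F [-0.2 -0.6  0.8] o 0.0882
shift tool mm [  2.5  -1.2 165.9] world [   0.9   -2.2 -165.9] rotvec [ 0.003  0.001 -0.016] rows 1 each [ 0.003  0.001 -0.016]
```

```bash
python3 -m handwheel '[[0,0,-0.013,3,-1,0,0],[0,0,0,0,0,25,0],[0,0,0,0,0,30,0],[0,0,0,0,0,30,0],[0,0,0,0,0,30,0],[0,0,0,0,0,25,0],[0,0,0,0,0,15,0],[0,0,0,0,0,9,0],[0,0,0,0,0,0,0],[0,0,0,0,0,0,0.3],[0,0,0,0,0,0,0.5],[0,0,0,0,0,0,0.7],[0,0,0,0,0,0,1],[0,0,0,0,0,0,1],[0,0,0,0,0,0,1],[0,0,0,0,0,0,1]]'
python3 -c "
from h import *
st()"
```

```text
time_s: 16.0
tcp_pos: [0.5268, -0.294, 0.0969]
eef_rot: [3.14, -0.0, -1.451]
force: [-2.4, 3.3, -0.1]
opening: 0.0093
t 16.0 q [-0.702  0.62   1.418 -0.002  1.105  0.75 ] p [ 0.5268 -0.294   0.0969] r [ 3.14  -0.    -1.451] F [-2.4  3.3 -0.1] o 0.0093
```

```bash
python3 -m handwheel '[[0,0,0,0,0,-2,1],[0,0,0,0,0,-4,1],[0,0,0,0,0,-8,1],[0,0,0,0,0,-12,1],[0,0,0,0,0,-16,1],[0,0,0,0,0,-20,1],[0,0,0,0,0,-22,1],[0,0,0,0,0,-22,1],[0,0,0,0,0,-22,1],[0,0,0,0,0,-22,1],[0,0,0,0,0,-20,1],[0,0,0,0,0,-17,1],[0,0,0,0,0,-13,1],[0,0,0,0,0,-9,1],[0,0,0,0,0,-5,1],[0,0,0,0,0,-2,1],[0,0,0,0,0,0,1]]'
python3 - <<'E'
from h import *
s=st(); m=s['tcp_pos']
Rc=Ro.from_euler('xyz',s['eef_rot']).inv()
print(Rc.apply(np.array([.6455,.0927,.30])-m)*1000)
a=grab('scene','s5')
cv2.imwrite('pics/s5c.png',cv2.resize(a['pixels'][180:360,120:360,::-1],None,fx=2.5,fy=2.5))
E
```

```text
time_s: 18.12
tcp_pos: [0.5271, -0.294, 0.3127]
eef_rot: [3.14, -0.0, -1.452]
force: [1.2, -0.8, -7.1]
opening: 0.0095
t 18.12 q [-7.020e-01  4.590e-01  1.099e+00 -1.000e-03  1.584e+00  7.490e-01] p [ 0.5271 -0.294   0.3127] r [ 3.14  -0.    -1.452] F [ 1.2 -0.8 -7.1] o 0.0095
[-369.85652632 -163.57157597   12.33101544]
```

View pics/s5c.png

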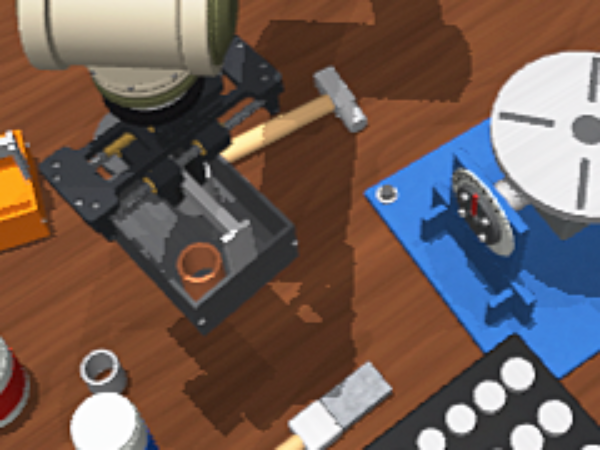

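The tote is level in the air and the copper cup stands at crop (200,262). The steel cup is partly hidden under the gripper at (205,170). Measured weight is 7.1 N, as expected. Now the carry.

```bash
python3 -m handwheel '[[0,0,0,-4,-1.8,-4,1],[0,0,0,-9,-4,-6,1],[0,0,0,-14,-6.2,-6,1],[0,0,0,-19,-8.4,-6,1],[0,0,0,-24,-10.6,-4,1],[0,0,0,-25.5,-11.3,0,1],[0,0,0,-25.5,-11.3,0,1],[0,0,0,-25.5,-11.3,0,1],[0,0,0,-25.5,-11.3,0,1],[0,0,0,-25.5,-11.3,0,1],[0,0,0,-25.5,-11.3,0,1],[0,0,0,-25.5,-11.3,0,1],[0,0,0,-25.5,-11.3,0,1],[0,0,0,-25.5,-11.3,0,1],[0,0,0,-24,-10.6,0,1],[0,0,0,-19,-8.4,0,1],[0,0,0,-14,-6.2,0,1],[0,0,0,-9,-4,0,1],[0,0,0,-4,-1.8,0,1],[0,0,0,0,0,0,1]]'
python3 - <<'E'
from h import *
s=st(); Rc=Ro.from_euler('xyz',s['eef_rot']).inv()
print(Rc.apply(np.array([.6455,.0927,.277])-s['tcp_pos'])*1000)
E
```

```text
time_s: 20.68
tcp_pos: [0.6458, 0.0921, 0.3385]
eef_rot: [3.14, -0.001, -1.452]
force: [0.6, -0.9, -7.1]
opening: 0.0094
t 20.68 q [-3.700e-02  5.880e-01  8.360e-01 -1.000e-03  1.719e+00  1.415e+00] p [0.6458 0.0921 0.3385] r [ 3.140e+00 -1.000e-03 -1.452e+00] F [ 0.6 -0.9 -7.1] o 0.0094
[-0.67015993  0.10511567 61.52753267]
```

```bash
python3 -m handwheel '[[0,0,0,0,0,3,1],[0,0,0,0,0,6,1],[0,0,0,0,0,9,1],[0,0,0,0,0,10,1],[0,0,0,0,0,9,1],[0,0,0,0,0,7,1],[0,0,0,0,0,5,1],[0,0,0,0,0,3,1],[0,0,0,0,0,2,1],[0,0,0,0,0,1,1],[0,0,0,0,0,1,1],[0,0,0,0,0,1,1],[0,0,0,0,0,0,1]]'
```

```text
time_s: 22.3
tcp_pos: [0.6457, 0.0923, 0.2815]
eef_rot: [3.14, -0.001, -1.451]
force: [0.5, -0.0, -6.9]
opening: 0.0095
```

```bash
python3 -m handwheel '[[0,0,0,0,0,1,1],[0,0,0,0,0,1,1],[0,0,0,0,0,0.7,1],[0,0,0,0,0,0,1]]'; python3 -m handwheel '[[0,0,0,0,0,0.7,1],[0,0,0,0,0,0,1]]';python3 -m handwheel '[[0,0,0,0,0,0.7,1],[0,0,0,0,0,0,1]]'
```

```text
time_s: 22.8
tcp_pos: [0.6457, 0.0923, 0.2788]
eef_rot: [3.14, -0.001, -1.451]
force: [-0.1, -1.1, -7.4]
opening: 0.0098
time_s: 23.05
tcp_pos: [0.6457, 0.0923, 0.2781]
eef_rot: [3.14, -0.001, -1.451]
force: [-0.4, 0.5, -7.8]
opening: 0.0098
time_s: 23.3
tcp_pos: [0.6457, 0.0923, 0.2774]
eef_rot: [3.14, -0.001, -1.451]
force: [-0.4, -0.5, -7.3]
opening: 0.0096
```

```bash
python3 -m handwheel '[[0,0,0,0,0,0.6,1],[0,0,0,0,0,0,1]]'; python3 -m handwheel '[[0,0,0,0,0,0.6,1],[0,0,0,0,0,0,1]]';python3 -m handwheel '[[0,0,0,0,0,0.5,1],[0,0,0,0,0,0,1]]'
```

```text
time_s: 23.55
tcp_pos: [0.6458, 0.0924, 0.2771]
eef_rot: [3.141, -0.001, -1.451]
force: [1.6, 0.4, -5.0]
opening: 0.0097
time_s: 23.8
tcp_pos: [0.646, 0.0924, 0.277]
eef_rot: [-3.141, -0.001, -1.451]
force: [2.5, 1.8, -2.3]
opening: 0.0095
time_s: 24.05
tcp_pos: [0.6462, 0.0925, 0.2768]
eef_rot: [-3.14, -0.001, -1.451]
force: [4.8, 2.7, 3.0]
opening: 0.0093
```

Soft contact made. Opening, then going up.

```bash
python3 -m handwheel '[[0,0,0,0,0,-0.3,0.7],[0,0,0,0,0,0,0.5],[0,0,0,0,0,0,0.2],[0,0,0,0,0,0,0],[0,0,0,0,0,0,0],[0,0,0,0,0,-4,0],[0,0,0,0,0,-10,0],[0,0,0,0,0,-20,0],[0,0,0,0,0,-30,0],[0,0,0,0,0,-40,0],[0,0,0,0,0,-40,0],[0,0,0,0,-20,-10,0],[0,0,0,0,40,0,0],[0,0,0,0,40,0,0],[0,0,0,0,40,0,0],[0,0,0,0,40,0,0],[0,0,0,0,40,0,0],[0,0,0,0,0,0,0]]'
python3 - <<'E'
from h import *
st()
a=grab('scene','s6');b=grab('top','t6')
r=lambda im,x,y,w,h,k:cv2.resize(im[y:y+h,x:x+w,::-1],None,fx=k,fy=k,interpolation=cv2.INTER_CUBIC)
cv2.imwrite('pics/f.png',np.hstack([r(a['pixels'],290,160,130,130,3),r(b['pixels'],185,90,130,130,3)]))
E
```

```text
time_s: 26.3
tcp_pos: [0.4659, 0.0712, 0.4323]
eef_rot: [-3.14, -0.002, -1.452]
force: [-0.2, 0.3, -0.1]
opening: 0.0441
t 26.3 q [-9.700e-02  1.350e-01  1.227e+00 -1.000e-03  1.777e+00  1.354e+00] p [0.4659 0.0712 0.4323] r [-3.140e+00 -2.000e-03 -1.452e+00] F [-0.2  0.3 -0.1] o 0.0441
```

View pics/f.png

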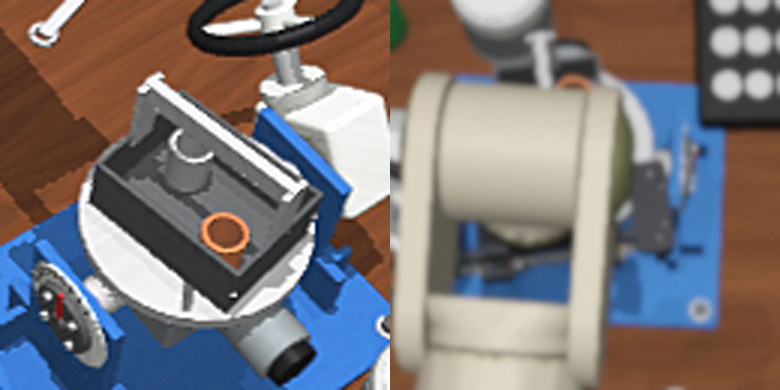

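The scene view shows the tote upright on the table with both cups standing (steel at crop (187,160), copper at (225,232)). I'll do one numerical check of the placing, then hand in.

Run:
```python
from h import *
s=load('s6'); a=onz(s,(340,186),.304);b=onz(s,(390,223.3),.304);print(a,b,(a+b)/2)
print(robot.hand_in())
```

```text
[0.5763685  0.08502116 0.304     ] [0.72448342 0.10189023 0.304     ] [0.65042596 0.0934557  0.304     ]
the job is handed in; nothing more can be done
None
```

The table is level, the tote is standing on the middle of it, and I have handed the job in. Robot time was about 26 s of the 72 s allowed.

- **Levelling:** I wound the handwheel about 2.8 rad clockwise. One grip of the rim was enough, where the task expected several. After letting go, the tilt measured from the table's outline in the scene camera was 0.00 ± 0.005 rad, down from 0.365 rad at the start. The same calculation on the top-camera picture gave nonsense (about -0.13 rad), both before and after. That camera looks almost straight down, so I went by the scene view.
- **Tote:** I carried it level by its bar and lowered it until I felt light contact (about 3 N), then let go.
- **Final look:** The scene picture shows the tote upright with both cups standing. The middle of its bar is about 5 mm from the table centre at (0.6455, 0.0927), roughly the accuracy of that measurement.
- **Not fully checked:** The arm hid most of the table in the last top picture, so the final placing rests on the scene view alone. I did not measure the tilt again with the tote on the table. I moved none of the other bench objects on purpose, but did not check each one afterwards.

The arm was clear of everything at hand-in.

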